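# Index the worm-driven inspection turntable against a printed spacer

### The job

Stand the printed spacer upright on the base plate between the turntable's arm and the stop post, let go of it, then wind the crank clockwise, several turns, until the arm has pushed the spacer up to the post and holds it snugly by itself. Stop as soon as you feel the nip so that the printed spacer is not crushed, move the turntable with the crank alone, then let go and leave everything else on the desk where it is.

Things in the scene. Friction and masses are not known exactly. Their poses are not given: they have to be found in the camera images.
- spacer_mid (a point): centre of the printed spacer, a plain grey upright block standing on the desk, 30 mm (its x) by 24 mm (its y) by 70 mm tall, 40 to 65 g; the point is 35 mm above its underside. It is to stand with its 30 mm direction along the seat's x, gripped across the 24 mm.
- seat (a point): point on top of the base plate, 12 mm above the desk, where the spacer goes; z up, x points from the stop post towards the oncoming arm, y away from the turntable's axis, which lies 105 mm off along -y. Set the spacer down 12 to 18 mm to the +x side of this point so that it clears the post; the arm slides it home.
- nose (a point): centre of the round steel nose (16 mm diameter, upright, top 44 mm above the desk) at the end of the turntable's arm, 107.5 mm from the turntable's axis; this is what presses on the spacer. It is sprung: it gives 1 mm for each 10 N.
- turntable (a joint): angle of the steel turntable (disc 140 mm across with one radial arm and a printed bracket on it), rad, growing anticlockwise from above, arm towards spacer and post. The nose nips the spacer at about 0.90, up to 0.09 more or less with the post's place. It turns 1/24 of the crank's angle and does not run back by itself.
- crank (a joint): angle of the crank wheel, rad, growing clockwise from above. Friction takes 2 to 3 N at the grip. Once the nose nips the spacer, the load at the grip grows by 0.16 N per newton on the spacer: 1.6 N for each 6 mm of grip travel. Some 3 N more than before is a good nip (about 20 N; the drive's friction keeps about 13 N of it after letting go); over 40 N the spacer is crushed.
- crank_axis (a point): point on the crank's upright axis, 88 mm above the desk; the black crank wheel is 80 mm in diameter, its top 72 mm above the desk. Its x and y axes are parallel to the seat's.
- grip_mid (a point): half-way point of the crank's upright steel finger grip, 14 mm diameter, from 72 to 105 mm above the desk (this point at 93 mm), 28 mm from the crank axis. The grip spins freely on its pin, so it can be pinched and led round in circles without turning the gripper.
- spool: bystander: filament spool lying flat, 200 mm diameter, 60 mm high; origin under its centre
- glue: bystander: small bottle, 40 mm diameter, 110 mm high; origin under its centre
- scraper: bystander: print scraper lying flat, 200 mm long; origin under it
- collar: bystander: printed ring, 60 mm outside diameter, 20 mm high; origin under its centre
- stage: aluminium base plate, 230 by 380 by 12 mm, axes as the seat's; origin on the desk. It carries turntable (top 40 mm above the desk), crank and stop post: dark steel, 40 mm high, 56 mm wide along y, its flat face about 15 mm from the seat point on the -x side, but clamped by hand, up to 9 mm nearer or farther; this is not measured.
Not all that is in view belongs to the job. Leave any pink or purple look-alike of the part that bears spacer_mid alone.

How it is judged:
On the way, in this order (a step that is already met when the one before it is completed fails the run):
1. the spacer stands upright in the gap, let go, not yet nipped (horizontal distance between spacer_mid and seat below 0.035 m and z of spacer_mid in the frame of seat below 0.038 m and angle between spacer_mid's own z axis and vertical below 0.1 rad and contact force between the fingers and spacer below 0.1 N and contact force between turntable and spacer below 0.5 N), for 0.2 s.
2. the arm nips the spacer against the post (contact force between turntable and spacer above 3 N), for 0.1 s.
At the end, for the whole second after the job is handed in: the spacer stands upright (within 0.1 rad) on the base plate within 22 mm of the seat point, at rest, nipped between arm and post with 3 to 30 N on it, and the crank is let go (contact force between turntable and spacer between 3 and 30 N and horizontal distance between spacer_mid and seat below 0.022 m and angle between spacer_mid's own z axis and vertical below 0.1 rad and z of spacer_mid in the frame of seat below 0.038 m and linear speed of spacer below 0.01 m/s and contact force between the fingers and crank below 0.1 N); the robot touches nothing.
It fails at once if the printed spacer is crushed by the arm (over 40 N) (contact force between turntable and spacer above 40 N).
It fails at once if the turntable is pushed by the robot instead of wound with the crank (contact force between any of the fingers, the arm and turntable above 3 N).
It fails at once if a bystander is moved more than 20 mm (distance of any of spool, glue, scraper, collar from where it was at the start of the episode above 0.02 m).
It also fails if it takes over 72 s, if anything falls off the work surface, if the arm or the gripper's body presses on something with over 40 N, if the wrist force passes 120 N, or if a joint passes its speed limit or range.

### The arm

A 7-joint arm with a two-finger parallel gripper is mounted at the origin on the work surface. World frame = base frame: x ahead of the robot, y to its left, z up, the work surface at z = 0. Lengths are in m, angles in rad, forces in N, time in s.
With the tool pointing down it reaches from about 0.4 to 0.85 m from the base axis. Payload 4.5 kg.
Tool frame: the origin (TCP) lies between the finger pads; the fingertips stand 11 mm ahead of it and the grasp point (between the pads) lies 8 mm behind it (r.tip_reach is the distance from the TCP to the fingertips, in m); x points along the fingers, y is the direction in which the jaws open and shut, and the axes are right-handed (so a half turn about x gives the same grasp; the last joint's range is limited). The gripper opens to 88 mm and grips with 3 to 60 N. Pads are 18 mm wide; open, the fingers measure 123 mm over their backs; the gripper's body (75 mm by 187 mm) begins 45 mm behind the grasp point.
Start: joints at [1.378, 0.689, -0.195, 1.565, 0.157, 0.902, -0.215], TCP at [0.141, -0.609, 0.25] pointing down, gripper open.
Joint ranges: [-3.01, 3.01], [-0.46, 2.08], [-1.47, 1.51], [0.13, 2.56], [-1, 4.14], [0.04, 2.09], [-2.66, 2.66]. Speed limits (rad/s): [2.57, 2.57, 3.14, 3.14, 3.14, 3.14, 3.14].

### API

Orientations are given as a unit quaternion [x, y, z, w].
In Python, from plant import r gives the robot as it stands.
- The arm moves only by the tool drive_tool, never from a script. Its argument "deltas" is a list of rows, each a list of 3 entries, a list of its own where there are three numbers: the turn, a rotation vector about the tool's x, y, z in degrees, then the shift along the tool's x, y, z in cm, then the finger opening in cm, from 0 to 8.81. A call has 1 to 12 rows; each row shifts and turns the commanded pose from where the row before left it, along the tool's axes as they then stand; what a row does not reach is not made up. A row lasts 1/12 s, in which the tool goes at most 41.7 mm and 7.16 degrees, less where a joint would pass 70% of its speed; a pose out of reach is approached as far as the arm can. A call is refused whole if a number of a shift passes 4.17 or a number of a turn 7.16, either way. A call with a gripper value outside its range is refused whole. The fingers move at their own pace and stop on an object; "force" is the grip in N (left out, the last holds). Time passes only in rows, so rows that do not move let the fingers close. It gives the time, the measured TCP pose, the force and the opening at its end, in the units of the state.
- r.get_state(): the state, without advancing time (a new reading comes with each control period).
- r.snapshot(name): name is "scene" or "top" or "wrist"; returns a dict with "color" (420x560x3 uint8, red, green, blue), "fov_y" (degrees; the focal length in pixels is half the picture's height over the tangent of half this angle, whatever the lens; pixels are square), "cx", "cy" (the principal point, pixels), "extrinsics" (4x4, takes a point from world to camera coordinates); the wrist camera has in their place "tool_from_camera" (4x4, takes a point from camera to tool coordinates, whose origin is the TCP and whose axes are the tool frame's). Camera axes: x right, y up, looking along -z (the intrinsics and any distortion apply to the point x, -y, -z); pixel columns grow to the right and rows downward; lengths in m; the calibration is good to about 2 mm. The wrist camera is an equidistant fisheye: a pixel r from the principal point sees the ray r / f radians off the axis. A picture is of the moment at which its call begins: read the wrist's pose just before it. There is no depth.
- r.finish_job(): hands the job in, once; it reports no verdict.
The state is a dict: "clock": time; "q": joint angles; "qd": joint speeds; "joint_torque": joint torques, N m; "tool_pos": TCP position; "eef_rot": TCP orientation; "contact_force": force on the tool from outside, world axes, zero at the start; "moment": the same for the moment, N m; "opening": opening from 0.0 (shut) to 1.0 (fully open).
Only numpy, scipy, OpenCV 4.12 (cv2) and the standard library are available. Lean on these libraries where they do the work, as an engineer would, in place of code of your own. Each camera call takes 0.05 s, during which the arm holds its last target. There are 200 camera calls.

## Working session

There is one attempt and no reset: what is moved stays moved. The work goes in short steps, Python scripts to look and compute and a tool call to move; the robot and the scene stay as the last step left them, time stands still between calls to the robot, and variables do not carry over. Pictures are saved under pics/ and viewed, about 8 in all and at most 12, crops included, and the job is handed in when it is done.

Besides the shell and the picture viewer there is one more tool, called after "Emit:" as name([rows], argument=value, ...), one row to a line, values as JSON. drive_tool: Moves the arm, as the interface text tells. Its arguments: {"type":"object","properties":{"deltas":{"type":"array","items":{"type":"array"}},"force":{"type":"number"}},"required":["deltas"]}

```bash
ls; mkdir -p pics
cat > h.py <<'E'
import numpy as np, cv2, pickle
from scipy.spatial.transform import Rotation as R
def shot(r,name,fn):
    s=r.get_state(); d=r.snapshot(name); d['state']=s
    cv2.imwrite('pics/%s.png'%fn,d['color'][:,:,::-1]); pickle.dump(d,open('pics/%s.pkl'%fn,'wb')); return d
def load(fn): return pickle.load(open('pics/%s.pkl'%fn,'rb'))
def ray(d,u,v):
    f=210/np.tan(np.radians(d['fov_y']/2)); x=u-d['cx'];y=v-d['cy']
    if 'extrinsics' in d:
        E=np.array(d['extrinsics']); c=np.array([x/f,-y/f,-1]); Rm=E[:3,:3].T
        return -Rm@E[:3,3], Rm@c
    rr=np.hypot(x,y); th=rr/f; s=np.sin(th)/max(rr,1e-9); c=np.array([x*s,-y*s,-np.cos(th)])
    T=np.array(d['tool_from_camera']); W=R.from_quat(d['state']['eef_rot']).as_matrix()
    return W@T[:3,3]+d['state']['tool_pos'], W@T[:3,:3]@c
def at(d,u,v,z):
    o,c=ray(d,u,v); return o+c*(z-o[2])/c[2]
E
python3 - <<'E'
from plant import r
from h import *
for n in ['scene','top']:
    d=shot(r,n,n+'0'); print(n,d['fov_y'],d['cx'],d['cy'],ray(d,280,210))
s=r.get_state(); print(s,r.tip_reach); print(R.from_quat(s['eef_rot']).as_matrix().round(3))
a=cv2.imread('pics/scene0.png');b=cv2.imread('pics/top0.png')
E
```

```text
pics
scene 52.54938681860918 279.82636150388834 211.08221518253205 (array([1.12323114, 0.40713034, 0.78682269]), array([-0.58144906, -0.42041291, -0.6965462 ]))
top 47.85674350536999 277.78164310625556 204.65432849796366 (array([ 3.84181858e-01, -1.08006779e-03,  1.22841927e+00]), array([ 0.14675028, -0.01980185, -0.98905096]))
{'clock': 0.1, 'q': array([ 1.37781908,  0.68987572, -0.19457642,  1.56621113,  0.157307  ,
        0.90249643, -0.21512963]), 'qd': array([-0.00027389, -0.00111766, -0.00022611, -0.00274721, -0.00026829,
       -0.00084173,  0.00024578]), 'joint_torque': array([-2.93393459e-03, -5.28498852e+01, -1.27131063e+00, -1.53837472e+01,
       -5.25373151e-02,  1.97025191e-03,  4.06231413e-05]), 'tool_pos': array([ 0.14039185, -0.60848072,  0.24901457]), 'eef_rot': array([-0.7024677 , -0.08059436,  0.70265661, -0.07948182]), 'contact_force': array([0.40780807, 0.03219545, 0.35489099]), 'moment': array([0.04649985, 0.03430622, 0.06263216]), 'opening': 0.9992639420980225} 0.011
[[-0.     0.225 -0.974]
 [ 0.002 -0.974 -0.225]
 [-1.    -0.002  0.   ]]
```

View pics/top0.png

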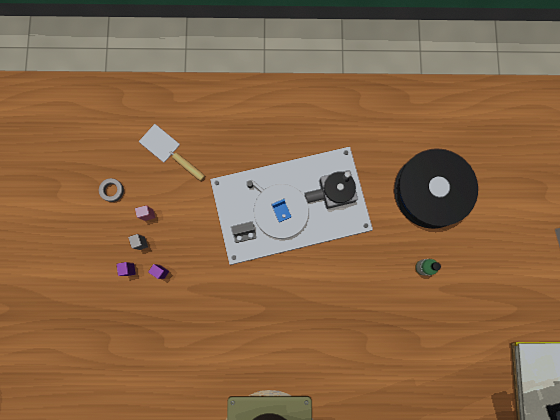

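View pics/scene0.png

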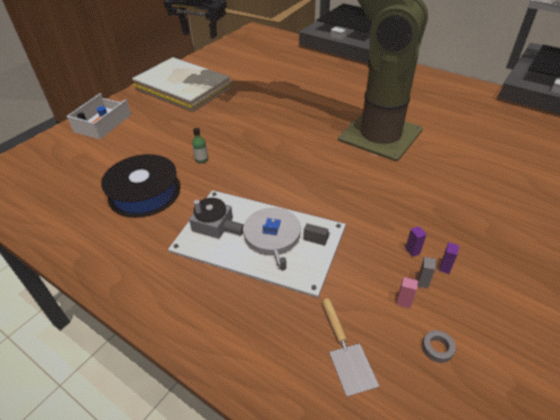

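The top view shows the base at the bottom, with world x up and y to the left. Candidates for the spacer are the grey block at (138,241), pink at (145,213), and purple at (125,269) and (158,271), so I take the grey one. The stage has its post at (243,233), nose at (250,185), disc at (282,211), crank at (340,187) and grip at (348,174).

Run:
```python
from h import *
t=load('top0')['color'][:,:,::-1]
a=cv2.resize(t[140:270,205:380],None,fx=4.5,fy=4.5,interpolation=3)   # 787x585
cv2.imwrite('pics/c1.png',a)
s=load('scene0')['color'][:,:,::-1]
b=cv2.resize(t[195:290,100:195],(400,400),interpolation=3); c=cv2.resize(s[215:315,385:485],(400,400),interpolation=3)
cv2.imwrite('pics/c2.png',np.hstack([b,c]))
```

```text
(no output)
```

View pics/c1.png

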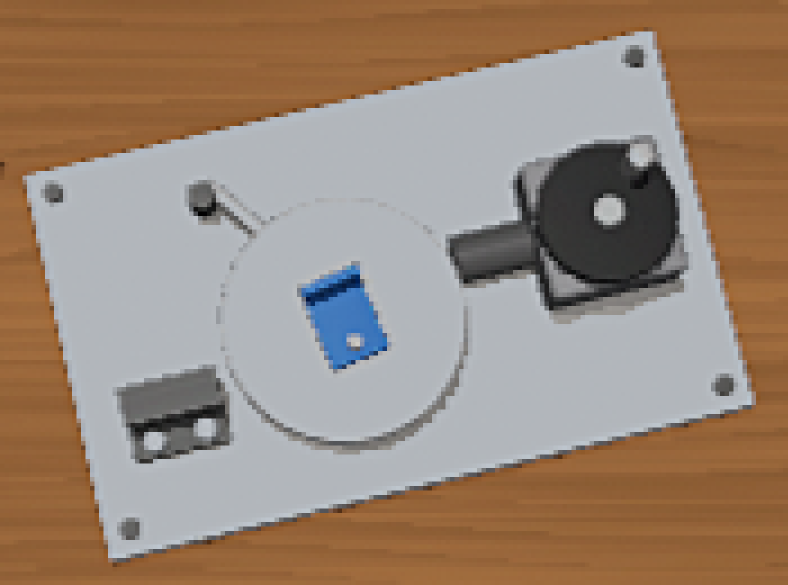

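View pics/c2.png

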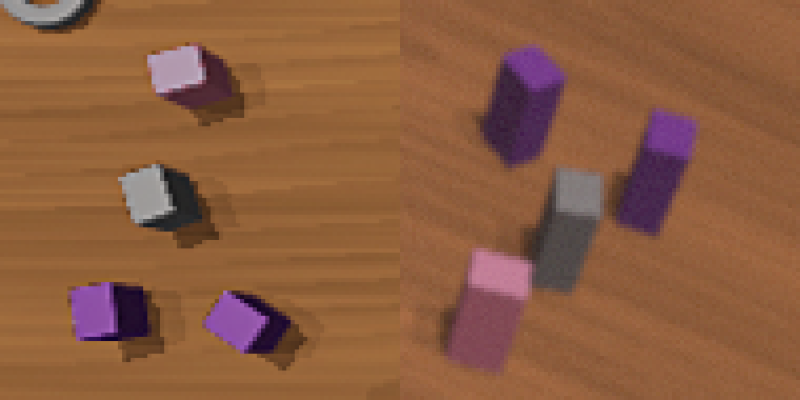

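```bash
cat > m.py <<'E'
from h import *
d=load('top0')
A=lambda u,v,z: at(d,205+u/4.5-.4,140+v/4.5-.4,z)
B=lambda u,v,z: at(d,100+u*95/400-.4,195+v*95/400-.4,z)
c=np.array([A(*p,.012) for p in [(27,177),(653,32),(753,403),(112,560)]])
print('stage',c.round(4)[:,:2],[np.linalg.norm(c[i]-c[i-1]).round(4) for i in range(4)],c.mean(0))
yv=(c[0]-c[1]+c[3]-c[2]); yaw=np.arctan2(yv[1],yv[0])-np.pi/2
xv=(c[0]-c[3]+c[1]-c[2]); yaw2=np.arctan2(xv[1],xv[0]); print('yaw',np.degrees([yaw,yaw2]))
ya=(yaw*38+yaw2*23)/61; X=np.array([np.cos(ya),np.sin(ya),0]);Y=np.array([-X[1],X[0],0])
ax=A(344,321,.04); seat=ax+.105*Y
print('axis',ax,'seat',seat,'rel stage',[(seat-c.mean(0))@X,(seat-c.mean(0))@Y])
for n,p in dict(nose=(203,187,.044),crank=(608,210,.072),grip=(641,150,.105),post1=(118,390,.04),post2=(220,367,.04)).items():
    w=A(*p); print(n,w.round(4),'seat frame',((w-seat)@X).round(4),((w-seat)@Y).round(4), 'r',np.linalg.norm((w-ax)[:2]).round(4))
print('cr-grip',np.linalg.norm((A(608,210,.072)-A(641,150,.105))[:2]))
b=np.array([B(*p,.07) for p in [(119,179),(161,164),(176,215),(133,230)]])
print('block',b.mean(0),[np.linalg.norm(b[i]-b[i-1]).round(4) for i in range(4)])
v=b[0]-b[3]+b[1]-b[2]; w=b[0]-b[1]+b[3]-b[2]
print('yaw long',np.degrees(np.arctan2(v[1],v[0])),'short',np.degrees(np.arctan2(w[1],w[0]))-90)
for n,p in dict(pink=(177,70),p1=(93,312),p2=(240,320)).items(): print(n,B(*p,.07).round(3))
E
python3 m.py
```

```text
stage [[ 0.6463  0.1565]
 [ 0.7356 -0.2109]
 [ 0.5154 -0.2636]
 [ 0.425   0.1032]] [np.float64(0.2276), np.float64(0.3781), np.float64(0.2265), np.float64(0.3778)] [ 0.58057179 -0.05370666  0.012     ]
yaw [13.74791865 13.48880793]
axis [ 0.55812793 -0.02752618  0.04      ] seat [0.53334857 0.07450805 0.04      ] rel stage [np.float64(-0.015631480149458886), np.float64(0.13573761482315602)]
nose [0.6341 0.0526 0.044 ] seat frame 0.0927 -0.0451 r 0.1104
crank [ 0.6162 -0.1732  0.072 ] seat frame 0.022 -0.2603 r 0.1568
grip [ 0.6427 -0.1869  0.105 ] seat frame 0.0446 -0.2798 r 0.1804
post1 [0.5186 0.0991 0.04  ] seat frame -0.0085 0.0274 r 0.1327
post2 [0.5318 0.0421 0.04  ] seat frame -0.0092 -0.0311 r 0.0745
cr-grip 0.029852813736730398
block [0.47751317 0.33021464 0.07      ] [np.float64(0.031), np.float64(0.0254), np.float64(0.0312), np.float64(0.0258)]
yaw long 18.366283278520335 short 19.97057342708645
pink [0.552 0.317 0.07 ]
p1 [0.411 0.358 0.07 ]
p2 [0.407 0.274 0.07 ]
```

Checks pass: the stage measures 0.227 x 0.378, the block top 25.5 x 31 mm and the crank radius about 29 mm. The grey block is confirmed at (0.4775, 0.330). The tool's jaw axis is already near stage yaw. Moving over.

Emit:
drive_tool([
  [[0,0,0],[0,-2.56,-3.03],8.0],
  [[0,0,0],[0,-2.56,-3.03],7.0],
  [[0,0,0],[0,-2.56,-3.03],6.0],
  [[0,0,0],[0,-2.56,-3.03],5.0],
  [[0,0,0],[0,-2.56,-3.03],5.0],
  [[0,0,0],[0,-2.56,-3.03],5.0],
  [[0,0,0],[0,-2.56,-3.03],5.0],
  [[0,0,0],[0,-2.56,-3.03],5.0],
  [[0,0,0],[0,-2.56,-3.03],5.0],
  [[0,0,0],[0,-2.56,-3.03],5.0],
  [[0,0,0],[0,-2.56,-3.03],5.0],
  [[0,0,0],[0,-2.56,-3.03],5.0],
], force=15)

```text
clock: 1.1
tool_pos: [0.4264, -0.2261, 0.2496]
eef_rot: [-0.702, -0.08, 0.703, -0.08]
contact_force: [-0.2, -0.8, 0.2]
opening: 0.564
```

```bash
cat > g.py <<'E'
import sys
from plant import r
from h import *
def go(x,y,z,yaw):  # yaw: jaw axis = 90+yaw deg
    s=r.get_state(); M=R.from_quat(s['eef_rot']).as_matrix(); p=s['tool_pos']
    a=np.degrees(np.arctan2(M[1,1],M[0,1])); e=(yaw+90-a+90)%180-90
    print('t%.2f'%s['clock'],'pos',p.round(4),'yaw %.2f'%(a+90),'tilt',M[:,0].round(3),'F',s['contact_force'].round(1),'op',round(s['opening']*8.81,2))
    print('turn x %.2f'%-e,'shift cm (tool axes)',(M.T@(np.array([x,y,z])-p)*100).round(2))
if __name__=='__main__': go(*map(float,sys.argv[1:5]))
E
python3 g.py .4775 .330 .20 19.2
```

```text
t1.10 pos [ 0.4264 -0.2261  0.2496] yaw 12.99 tilt [-0.001  0.    -1.   ] F [-0.2 -0.8  0.2] op 4.97
turn x -6.21 shift cm (tool axes) [  4.96 -53.04 -17.49]
```

Emit:
drive_tool([
  [[0,0,0],[0,-3.6,-1.8],5.0],
  [[0,0,0],[0,-3.6,-1.8],5.0],
  [[0,0,0],[0,-3.8,-1.4],5.0],
  [[0,0,0],[0,-3.8,-1.4],5.0],
  [[0,0,0],[0,-3.8,-1.4],5.0],
  [[0,0,0],[0,-3.8,-1.2],5.0],
  [[0,0,0],[0,-3.8,-1.2],5.0],
  [[0,0,0],[0,-3.8,-1.2],5.0],
  [[0,0,0],[0,-3.8,-1.2],5.0],
  [[0,0,0],[0,-3.8,-1.2],5.0],
  [[0,0,0],[0,-3.8,-1.2],5.0],
  [[0,0,0],[0,-3.8,-1.2],5.0],
])

```text
clock: 2.1
tool_pos: [0.4815, 0.2508, 0.2494]
eef_rot: [-0.702, -0.08, 0.703, -0.08]
contact_force: [-0.1, -0.1, 0.2]
opening: 0.564
```

```bash
python3 g.py .4775 .330 .20 19.2
```

```text
t2.10 pos [0.4815 0.2508 0.2494] yaw 13.02 tilt [-0.001 -0.001 -1.   ] F [-0.1 -0.1  0.2] op 4.96
turn x -6.18 shift cm (tool axes) [ 4.94 -7.8  -1.4 ]
```

Emit:
drive_tool([
  [[0,0,0],[1.6,-2.6,-0.5],5.0],
  [[0,0,0],[1.6,-2.6,-0.5],5.0],
  [[0,0,0],[1.6,-2.4,-0.4],5.0],
  [[-6.2,0,0],[0,0,0],5.0],
  [[0,0,0],[0,0,0],5.0],
  [[0,0,0],[0,0,0],5.0],
])

```text
clock: 2.6
tool_pos: [0.4785, 0.3255, 0.2013]
eef_rot: [-0.697, -0.117, 0.698, -0.117]
contact_force: [0.3, -0.9, 0.3]
opening: 0.572
```

```bash
python3 g.py .4775 .330 .051 19.2
python3 - <<'E'
from plant import r
from h import *
d=shot(r,'wrist','w1'); print(d['fov_y'],d['cx'],d['cy'])
cv2.imwrite('pics/w1b.png',cv2.resize(d['color'][:,:,::-1],(800,600),interpolation=3))
E
```

```text
t2.60 pos [0.4785 0.3255 0.2013] yaw 19.05 tilt [-0.001 -0.001 -1.   ] F [ 0.3 -0.9  0.3] op 5.04
turn x -0.15 shift cm (tool axes) [15.03 -0.47 -0.07]
65.70646984690485 278.3002225898458 203.32559256144458
```

View pics/w1b.png

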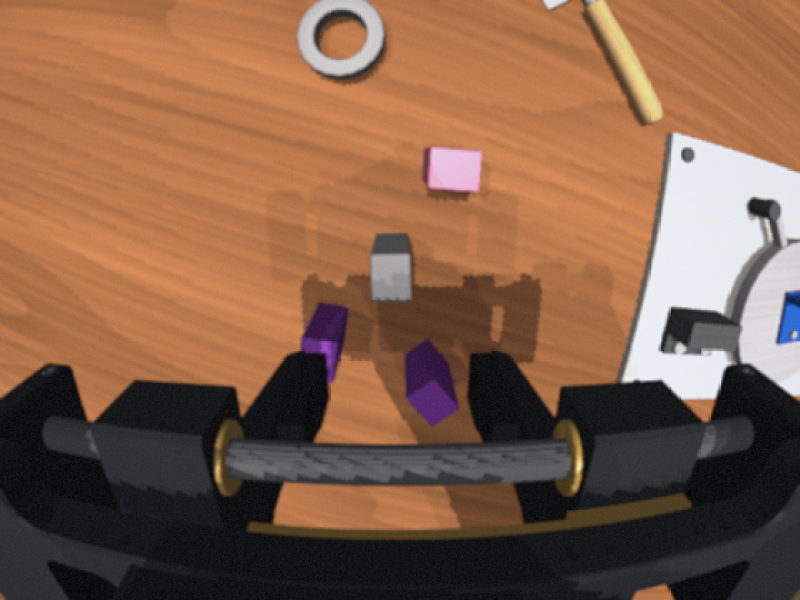

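The wrist view shows the grey block's top at about (372,252)-(411,300), with its edges square to the image, so the yaw agrees. I'll compute its position.

Run:
```python
from h import *
d=load('w1'); b=np.array([at(d,u*.7-.2,v*.7-.2,.07) for u,v in [(372,253),(410,253),(411,300),(372,301)]])
print(b.mean(0),[np.linalg.norm(b[i]-b[i-1]).round(4) for i in range(4)])
v=b[0]-b[3]+b[1]-b[2]; w=b[0]-b[1]+b[3]-b[2]
print('yaw long',np.degrees(np.arctan2(v[1],v[0])),'short',np.degrees(np.arctan2(w[1],w[0]))-90)
```

```text
[0.47838761 0.33090337 0.07      ] [np.float64(0.0297), np.float64(0.0222), np.float64(0.029), np.float64(0.0235)]
yaw long 19.394044282790315 short 19.829680791162545
```

Emit:
drive_tool([
  [[-0.4,0,0],[2.0,-0.5,-0.1],5.0],
  [[0,0,0],[3.0,0,0],5.0],
  [[0,0,0],[3.5,0,0],5.0],
  [[0,0,0],[3.0,0,0],5.0],
  [[0,0,0],[2.0,0,0],5.0],
  [[0,0,0],[1.5,0,0],5.0],
  [[0,0,0],[0,0,0],5.0],
  [[0,0,0],[0,0,0],5.0],
])

```text
clock: 3.32
tool_pos: [0.4783, 0.33, 0.0519]
eef_rot: [-0.697, -0.119, 0.697, -0.12]
contact_force: [0.6, 0.7, -0.4]
opening: 0.567
```

```bash
python3 g.py .478 .3305 .051 19.5
```

```text
t3.32 pos [0.4783 0.33   0.0519] yaw 19.44 tilt [ 0.    -0.001 -1.   ] F [ 0.6  0.7 -0.4] op 4.99
turn x -0.06 shift cm (tool axes) [ 0.09 -0.06  0.01]
```

Grip with 15 N, then lift 9 cm.

Emit:
drive_tool([
  [[0,0,0],[0,0,0],3.5],
  [[0,0,0],[0,0,0],2.0],
  [[0,0,0],[0,0,0],2.0],
  [[0,0,0],[0,0,0],2.0],
  [[0,0,0],[0,0,0],2.0],
  [[0,0,0],[0,0,0],2.0],
  [[0,0,0],[-1.0,0,0],2.0],
  [[0,0,0],[-2.0,0,0],2.0],
  [[0,0,0],[-3.0,0,0],2.0],
  [[0,0,0],[-3.0,0,0],2.0],
  [[0,0,0],[0,0,0],2.0],
  [[0,0,0],[0,0,0],2.0],
], force=15)

```text
clock: 4.32
tool_pos: [0.4786, 0.3319, 0.1436]
eef_rot: [0.698, 0.121, -0.696, 0.12]
contact_force: [-0.2, 0.3, -1.2]
opening: 0.271
```

```bash
python3 g.py .5479 .0780 .140 13.6
```

```text
t4.32 pos [0.4786 0.3319 0.1436] yaw 19.59 tilt [ 0.003  0.002 -1.   ] F [-0.2  0.3 -1.2] op 2.38
turn x 5.99 shift cm (tool axes) [ 0.33 26.24  1.99]
```

Emit:
drive_tool([
  [[0,0,0],[0,2.0,0.2],2.0],
  [[0,0,0],[0,3.5,0.3],2.0],
  [[0,0,0],[0,3.5,0.3],2.0],
  [[0,0,0],[0,3.5,0.3],2.0],
  [[0,0,0],[0,3.5,0.2],2.0],
  [[0,0,0],[0,3.5,0.2],2.0],
  [[0,0,0],[0,3.5,0.2],2.0],
  [[0,0,0],[0,2.2,0.2],2.0],
  [[0,0,0],[0,1.0,0.1],2.0],
  [[3.0,0,0],[0,0,0],2.0],
  [[3.0,0,0],[0,0,0],2.0],
  [[0,0,0],[0,0,0],2.0],
])

```text
clock: 5.32
tool_pos: [0.5459, 0.0788, 0.1409]
eef_rot: [-0.701, -0.084, 0.703, -0.083]
contact_force: [-0.2, -0.4, -0.3]
opening: 0.271
```

```bash
python3 g.py .5479 .0780 .140 13.6
python3 - <<'E'
from plant import r
from h import *
d=shot(r,'wrist','w2')
cv2.imwrite('pics/w2b.png',cv2.resize(d['color'][:,:,::-1],(800,600),interpolation=3))
E
```

```text
t5.32 pos [0.5459 0.0788 0.1409] yaw 13.59 tilt [-0.002  0.001 -1.   ] F [-0.2 -0.4 -0.3] op 2.39
turn x -0.01 shift cm (tool axes) [ 0.09  0.12 -0.17]
```

View pics/w2b.png

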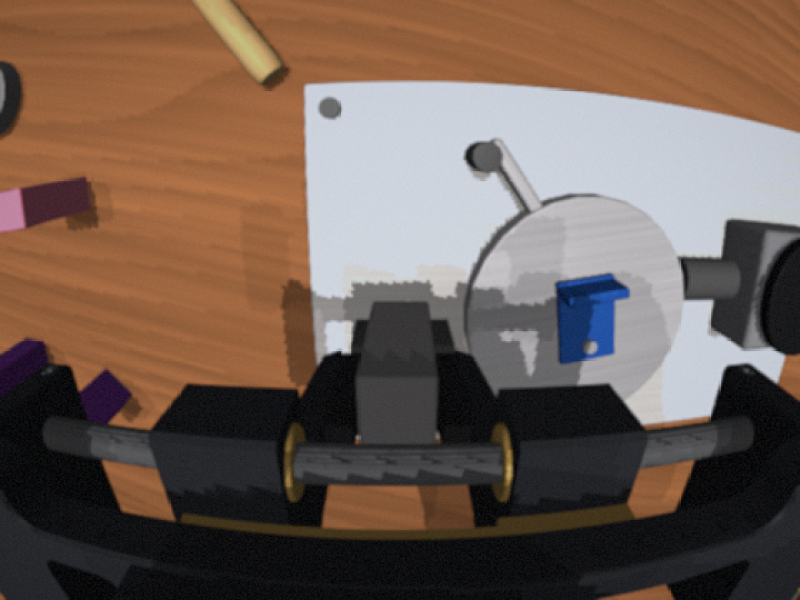

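The spacer is held upright between the pads. In view are the post's top edge at (355..450,~321), the nose at (488,155) and a stage corner at (304,86). I'll cross-check these.

Run:
```python
from h import *
d=load('w2'); W=lambda u,v,z: at(d,u*.7-.2,v*.7-.2,z)
X=np.array([np.cos(np.radians(13.6)),np.sin(np.radians(13.6)),0]);Y=np.array([-X[1],X[0],0]);s=np.array([.5333,.0745,0])
for n,p in dict(corner=(304,86,.012),nose=(488,155,.044),pl=(355,321,.04),pr=(449,322,.04),dl=(467,310,.04),dr=(684,290,.04),dt=(580,194,.04),wb=(372,302,.092),wc=(432,302,.092)).items():
    w=W(*p); print(n,w.round(4),((w-s)@X).round(4),((w-s)@Y).round(4))
```

```text
corner [0.644  0.1579 0.012 ] 0.1272 0.055
nose [0.6284 0.0541 0.044 ] 0.0877 -0.0422
pl [0.5259 0.0992 0.04  ] -0.0014 0.0257
pr [0.5374 0.0494 0.04  ] -0.002 -0.0254
dl [0.5463 0.0417 0.04  ] 0.005 -0.035
dr [ 0.5896 -0.0883  0.04  ] 0.0164 -0.1715
dt [ 6.231e-01 -5.000e-04  4.000e-02] 0.0697 -0.094
wb [0.5569 0.0937 0.092 ] 0.0274 0.0131
wc [0.5627 0.0694 0.092 ] 0.0274 -0.0118
```

Emit:
drive_tool([
  [[0,0,0],[1.5,0.1,-0.2],2.0],
  [[0,0,0],[2.0,0,0],2.0],
  [[0,0,0],[2.0,0,0],2.0],
  [[0,0,0],[1.2,0,0],2.0],
  [[0,0,0],[0.6,0,0],2.0],
  [[0,0,0],[0,0,0],2.0],
  [[0,0,0],[0,0,0],2.0],
  [[0,0,0],[0,0,0],2.0],
])

```text
clock: 6.03
tool_pos: [0.5496, 0.0774, 0.0695]
eef_rot: [0.703, 0.084, -0.702, 0.084]
contact_force: [0.1, 0.8, -0.2]
opening: 0.27
```

```bash
python3 g.py .5479 .0780 .0635 13.6
```

```text
t6.03 pos [0.5496 0.0774 0.0695] yaw 13.62 tilt [ 0.001  0.    -1.   ] F [ 0.1  0.8 -0.2] op 2.38
turn x 0.02 shift cm (tool axes) [ 0.6  -0.1   0.15]
```

Emit:
drive_tool([
  [[0,0,0],[0.2,-0.05,0.15],2.0],
  [[0,0,0],[0.2,0,0],2.0],
  [[0,0,0],[0.1,0,0],2.0],
  [[0,0,0],[0,0,0],2.0],
  [[0,0,0],[0,0,0],2.0],
  [[0,0,0],[0,0,0],2.0],
])

```text
clock: 6.53
tool_pos: [0.5478, 0.0768, 0.0642]
eef_rot: [0.702, 0.083, -0.702, 0.084]
contact_force: [-1.4, -0.1, 6.3]
opening: 0.273
```

```bash
python3 g.py .5479 .0780 .0635 13.6
```

```text
t6.53 pos [0.5478 0.0768 0.0642] yaw 13.57 tilt [ 0.001 -0.001 -1.   ] F [-1.4 -0.1  6.3] op 2.41
turn x -0.03 shift cm (tool axes) [ 0.07 -0.11 -0.04]
```

Emit:
drive_tool([
  [[0,0,0],[0,0,0],3.0],
  [[0,0,0],[0,0,0],4.0],
  [[0,0,0],[0,0,0],5.0],
  [[0,0,0],[0,0,0],5.0],
  [[0,0,0],[0,0,0],5.0],
  [[0,0,0],[-1.0,0,0],5.0],
  [[0,0,0],[-2.0,0,0],5.0],
  [[0,0,0],[-3.0,0,0],5.0],
  [[0,0,0],[-3.0,0,0],5.0],
  [[0,0,0],[-2.0,0,0],5.0],
  [[0,0,0],[0,0,0],5.0],
  [[0,0,0],[0,0,0],5.0],
])

```text
clock: 7.53
tool_pos: [0.5481, 0.0774, 0.1753]
eef_rot: [0.703, 0.084, -0.701, 0.084]
contact_force: [-0.3, 0.5, -0.4]
opening: 0.566
```

```bash
python3 g.py .6427 -.1869 .175 13.6;  python3 - <<'E'
from plant import r
from h import *
s=shot(r,'scene','s3')['color'][:,:,::-1]; d=shot(r,'wrist','w3')['color'][:,:,::-1]
cv2.imwrite('pics/c3.png',np.hstack([cv2.resize(s[180:300,165:365],(500,300),interpolation=3),cv2.resize(d[:,100:500],(286,300),interpolation=3)]))
E
```

```text
t7.53 pos [0.5481 0.0774 0.1753] yaw 13.59 tilt [ 0.003  0.001 -1.   ] F [-0.3  0.5 -0.4] op 4.98
turn x -0.01 shift cm (tool axes) [ 0.04 27.91 -2.98]
```

View pics/c3.png

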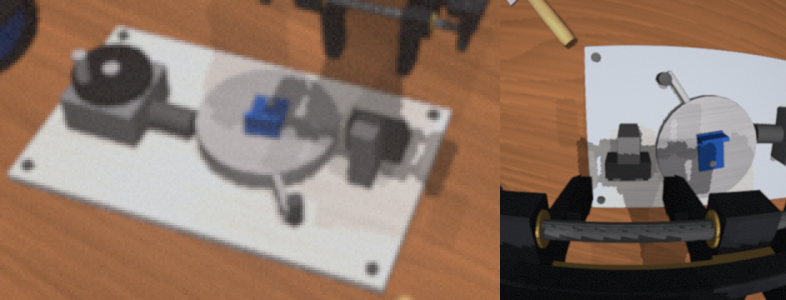

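The spacer stands upright, freed, just on the arm side of the post. On to the crank grip.

Emit:
drive_tool([
  [[0,0,0],[0,2.5,-0.3],5.0],
  [[0,0,0],[0,3.5,-0.4],5.0],
  [[0,0,0],[0,3.5,-0.4],5.0],
  [[0,0,0],[0,3.5,-0.4],5.0],
  [[0,0,0],[0,3.5,-0.4],5.0],
  [[0,0,0],[0,3.5,-0.4],5.0],
  [[0,0,0],[0,3.5,-0.3],5.0],
  [[0,0,0],[0,2.5,-0.3],5.0],
  [[0,0,0],[0,1.7,-0.1],5.0],
  [[0,0,0],[0,0,0],5.0],
  [[0,0,0],[0,0,0],5.0],
  [[0,0,0],[0,0,0],5.0],
])

```text
clock: 8.63
tool_pos: [0.641, -0.1826, 0.1726]
eef_rot: [-0.701, -0.085, 0.703, -0.084]
contact_force: [-0.5, -0.8, -0.7]
opening: 0.566
```

```bash
python3 g.py .6427 -.1869 .087 13.6;  python3 - <<'E'
from plant import r
from h import *
d=shot(r,'wrist','w4')['color'][:,:,::-1]
cv2.imwrite('pics/w4b.png',cv2.resize(d[120:330,140:420],(800,600),interpolation=3))
E
```

```text
t8.63 pos [ 0.641  -0.1826  0.1726] yaw 13.71 tilt [-0.002  0.002 -1.   ] F [-0.5 -0.8 -0.7] op 4.99
turn x 0.11 shift cm (tool axes) [ 8.56  0.48 -0.08]
```

View pics/w4b.png

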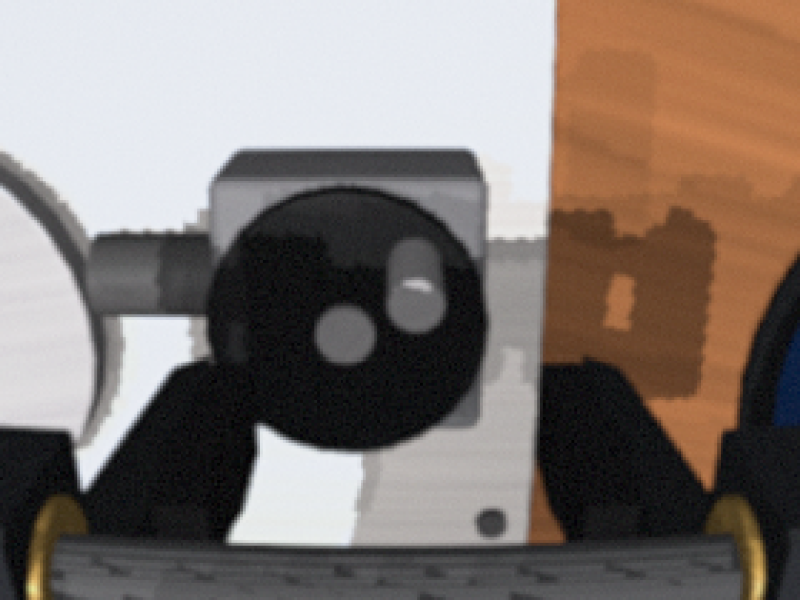

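Run:
```python
from h import *
d=load('w4'); W=lambda u,v,z: at(d,140+u*.35-.3,120+v*.35-.3,z).round(4)
a=W(416,304,.105);b=W(347.5,317,.072);print(a,b,W(345,335,.088),np.linalg.norm((a-b)[:2]), W(207,317,.072)-W(488,317,.072),W(347,185,.072)-W(347,450,.072))
v=a-b; print('angle in stage frame', np.degrees(np.arctan2(v[1],v[0]))-13.6)
```

```text
[ 0.6391 -0.1865  0.105 ] [ 0.6184 -0.173   0.072 ] [ 0.62   -0.1728  0.088 ] 0.024713154391942813 [-0.0187  0.0751  0.    ] [0.0772 0.0173 0.    ]
angle in stage frame -46.71134196037198
```

Emit:
drive_tool([
  [[0,0,0],[1.5,0.4,0.1],5.0],
  [[0,0,0],[2.5,0,0],5.0],
  [[0,0,0],[2.5,0,0],5.0],
  [[0,0,0],[1.2,0,0],5.0],
  [[0,0,0],[0.5,0,0],5.0],
  [[0,0,0],[0,0,0],5.0],
  [[0,0,0],[0,0,0],5.0],
])

```text
clock: 9.27
tool_pos: [0.6424, -0.1884, 0.0926]
eef_rot: [0.703, 0.084, -0.702, 0.084]
contact_force: [-0.5, -0.7, -0.3]
opening: 0.57
```

```bash
python3 g.py .640 -.1867 .091 13.6;  python3 - <<'E'
from plant import r
from h import *
d=shot(r,'wrist','w5')['color'][:,:,::-1]
cv2.imwrite('pics/w5b.png',cv2.resize(d[120:330,140:420],(800,600),interpolation=3))
E
```

```text
t9.27 pos [ 0.6424 -0.1884  0.0926] yaw 13.64 tilt [ 0.001  0.    -1.   ] F [-0.5 -0.7 -0.3] op 5.03
turn x 0.04 shift cm (tool axes) [ 0.16 -0.22  0.19]
```

View pics/w5b.png

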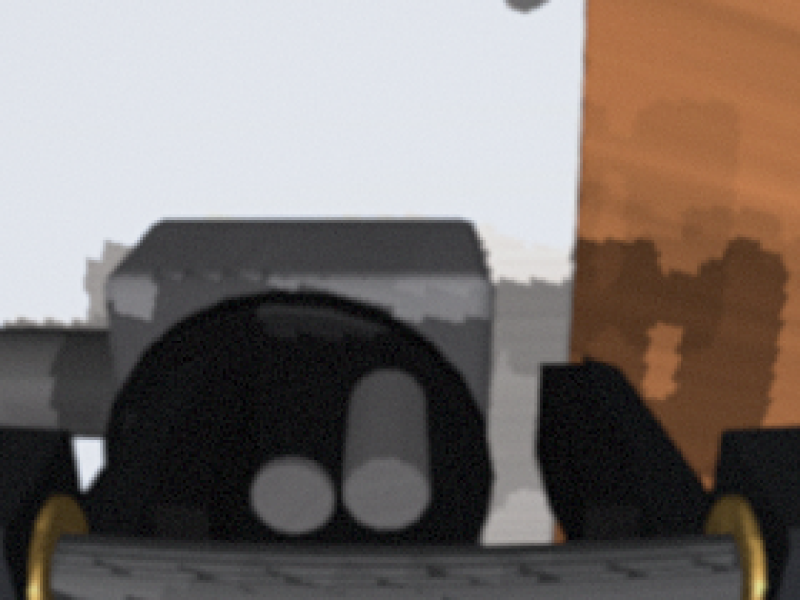

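The grip is between the fingers: its top is at (387,494) and the jaw midline is at about 396.

Run:
```python
from h import *
d=load('w5'); W=lambda u,v,z: at(d,140+u*.35-.3,120+v*.35-.3,z).round(4)
print(d['state']['tool_pos'],W(387,494,.105),W(293,495,.072),W(293,495,.076),W(293,495,.088),W(388,400,.072))
```

```text
[ 0.64241187 -0.18840486  0.09260192] [ 0.639  -0.1867  0.105 ] [ 0.6132 -0.1735  0.072 ] [ 0.6158 -0.1733  0.076 ] [ 0.6239 -0.173   0.088 ] [ 0.6385 -0.1867  0.072 ]
```

Emit:
drive_tool([
  [[0,0,0],[0.1,-0.25,0.3],5.0],
  [[0,0,0],[0,0,0],3.0],
  [[0,0,0],[0,0,0],2.0],
  [[0,0,0],[0,0,0],1.0],
  [[0,0,0],[0,0,0],1.0],
  [[0,0,0],[0,0,0],1.0],
  [[0,0,0],[0,0,0],1.0],
  [[0,0,0],[0,0,0],1.0],
], force=30)

```text
clock: 9.98
tool_pos: [0.6384, -0.1876, 0.0908]
eef_rot: [0.702, 0.083, -0.702, 0.084]
contact_force: [0.2, -0.2, 0.3]
opening: 0.147
```

```bash
python3 g.py .639 -.1867 .091 13.6;  python3 - <<'E'
import numpy as np
for st,n,f0 in [(30,12,47.8)]:
    f=np.radians(f0-st*np.arange(n+1)); p=2.8*np.c_[np.cos(f),-np.sin(f)]; print(np.diff(p,axis=0).round(2).tolist())
E
```

```text
t9.98 pos [ 0.6384 -0.1876  0.0908] yaw 13.59 tilt [ 0. -0. -1.] F [ 0.2 -0.2  0.3] op 1.29
turn x -0.01 shift cm (tool axes) [-0.02 -0.07 -0.08]
[[0.79, 1.22], [0.07, 1.45], [-0.66, 1.29], [-1.22, 0.79], [-1.45, 0.07], [-1.29, -0.66], [-0.79, -1.22], [-0.07, -1.45], [0.66, -1.29], [1.22, -0.79], [1.45, -0.07], [1.29, 0.66]]
```

Emit:
drive_tool([
  [[0,0,0],[0,0.79,1.22],1.0],
  [[0,0,0],[0,0.07,1.45],1.0],
  [[0,0,0],[0,-0.66,1.29],1.0],
  [[0,0,0],[0,0,0],1.0],
  [[0,0,0],[0,0,0],1.0],
])

```text
clock: 10.4
tool_pos: [0.5989, -0.1983, 0.0908]
eef_rot: [-0.701, -0.084, 0.703, -0.084]
contact_force: [-3.4, 0.9, 2.8]
opening: 0.147
```

```bash
cat > c.py <<'E'
import sys
from plant import r
from h import *
A=np.array([.6145,-.1733]) if len(sys.argv)<3 else np.array(eval(sys.argv[2]))
s=r.get_state(); v=s['tool_pos'][:2]-A; th=np.arctan2(v[1],v[0]); F=s['contact_force']
print('t%.2f'%s['clock'],s['tool_pos'].round(4),'r %.4f'%np.hypot(*v),'phi %.1f'%(np.degrees(th)+76.4),'F',F.round(1),'Frad %.1f Ftan(resist) %.1f'%(F[:2]@[np.cos(th),np.sin(th)],F[:2]@[-np.sin(th),np.cos(th)]),'op %.2f'%(s['opening']*8.81))
E
python3 c.py
```

```text
t10.40 [ 0.5989 -0.1983  0.0908] r 0.0295 phi -45.6 F [-3.4  0.9  2.8] Frad 1.0 Ftan(resist) -3.3 op 1.30
```

Emit:
drive_tool([
  [[0,0,0],[0,-1.22,0.79],1.0],
  [[0,0,0],[0,-1.45,0.07],1.0],
  [[0,0,0],[0,-1.29,-0.66],1.0],
  [[0,0,0],[0,-0.79,-1.22],1.0],
  [[0,0,0],[0,-0.07,-1.45],1.0],
  [[0,0,0],[0,0.66,-1.29],1.0],
])

```text
clock: 10.9
tool_pos: [0.6269, -0.1495, 0.0907]
eef_rot: [-0.701, -0.084, 0.703, -0.085]
contact_force: [-6.6, -6.9, 4.4]
opening: 0.147
```

```bash
python3 c.py
```

```text
t10.90 [ 0.6269 -0.1495  0.0907] r 0.0268 phi 138.9 F [-6.6 -6.9  4.4] Frad -9.1 Ftan(resist) 2.7 op 1.29
```

Emit:
drive_tool([
  [[0,0,0],[0,1.22,-0.79],1.0],
  [[0,0,0],[0,1.45,-0.07],1.0],
  [[0,0,0],[0,1.29,0.66],1.0],
])

```text
clock: 11.15
tool_pos: [0.6397, -0.1853, 0.0907]
eef_rot: [-0.702, -0.085, 0.702, -0.084]
contact_force: [-3.9, 4.2, 6.3]
opening: 0.145
```

```bash
python3 c.py
```

```text
t11.15 [ 0.6397 -0.1853  0.0907] r 0.0279 phi 50.9 F [-3.9  4.2  6.3] Frad -5.3 Ftan(resist) 2.1 op 1.28
```

Emit:
drive_tool([
  [[0,0,0],[0,0.77,1.32],1.0],
  [[0,0,0],[0,0.07,1.45],1.0],
  [[0,0,0],[0,-0.66,1.29],1.0],
  [[0,0,0],[0,-1.22,0.79],1.0],
  [[0,0,0],[0,-1.45,0.07],1.0],
  [[0,0,0],[0,-1.29,-0.66],1.0],
  [[0,0,0],[0,-0.79,-1.22],1.0],
  [[0,0,0],[0,-0.07,-1.45],1.0],
  [[0,0,0],[0,0.66,-1.29],1.0],
  [[0,0,0],[0,1.22,-0.79],1.0],
  [[0,0,0],[0,1.45,-0.07],1.0],
  [[0,0,0],[0,1.29,0.66],1.0],
])

```text
clock: 12.15
tool_pos: [0.6397, -0.185, 0.0908]
eef_rot: [0.703, 0.086, -0.701, 0.084]
contact_force: [-2.4, 4.4, 2.4]
opening: 0.147
```

```bash
python3 c.py
python3 - <<'E'
from plant import r
from h import *
t=shot(r,'top','t6')['color'][:,:,::-1]; d=shot(r,'scene','s6')['color'][:,:,::-1]
cv2.imwrite('pics/c6.png',np.hstack([cv2.resize(t[150:270,205:325],(400,400),interpolation=3),cv2.resize(d[190:290,240:340],(400,400),interpolation=3)]))
E
```

```text
t12.15 [ 0.6397 -0.185   0.0908] r 0.0278 phi 51.6 F [-2.4  4.4  2.4] Frad -4.0 Ftan(resist) 3.0 op 1.29
```

View pics/c6.png

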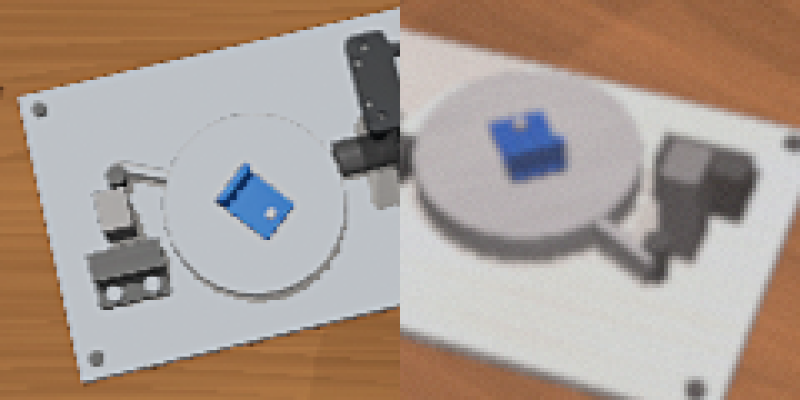

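The nose is nearly at the spacer, which stands upright about 9 mm off the post. Going another 120°, then small steps.

Emit:
drive_tool([
  [[0,0,0],[0,0.79,1.22],1.0],
  [[0,0,0],[0,0.07,1.45],1.0],
  [[0,0,0],[0,-0.66,1.29],1.0],
  [[0,0,0],[0,-1.22,0.79],1.0],
])

```text
clock: 12.58
tool_pos: [0.59, -0.1901, 0.0909]
eef_rot: [0.704, 0.082, -0.7, 0.084]
contact_force: [7.1, 1.0, -5.7]
opening: 0.15
```

```bash
python3 c.py
python3 - <<'E'
from h import *
d=load('t6'); w=at(d,205+117*.3-.4,150+174*.3-.4,.044); ax=np.array([.5581,-.0275,.04]); v=w-ax; print(w,np.hypot(*v[:2]),np.radians(103.6)-np.arctan2(v[1],v[0]))
f=np.radians(-72.2-10*np.arange(37)); p=2.8*np.c_[np.cos(f),-np.sin(f)]; q=np.diff(p,axis=0).round(2)
for i in range(36): print(-72.2-10*(i+1),q[i].tolist(),end=' ')
E
```

```text
t12.58 [ 0.59   -0.1901  0.0909] r 0.0297 phi -69.1 F [ 7.1  1.  -5.7] Frad -6.4 Ftan(resist) 3.2 op 1.32
[0.58056563 0.07735738 0.044     ] 0.1072370043644073 0.44842338804785165
-82.2 [-0.48, 0.11] -92.2 [-0.49, 0.02] -102.2 [-0.48, -0.06] -112.2 [-0.47, -0.14] -122.2 [-0.43, -0.22] -132.2 [-0.39, -0.3] -142.2 [-0.33, -0.36] -152.2 [-0.26, -0.41] -162.2 [-0.19, -0.45] -172.2 [-0.11, -0.48] -182.2 [-0.02, -0.49] -192.2 [0.06, -0.48] -202.2 [0.14, -0.47] -212.2 [0.22, -0.43] -222.2 [0.3, -0.39] -232.2 [0.36, -0.33] -242.2 [0.41, -0.26] -252.2 [0.45, -0.19] -262.2 [0.48, -0.11] -272.2 [0.49, -0.02] -282.2 [0.48, 0.06] -292.2 [0.47, 0.14] -302.2 [0.43, 0.22] -312.2 [0.39, 0.3] -322.2 [0.33, 0.36] -332.2 [0.26, 0.41] -342.2 [0.19, 0.45] -352.2 [0.11, 0.48] -362.2 [0.02, 0.49] -372.2 [-0.06, 0.48] -382.2 [-0.14, 0.47] -392.2 [-0.22, 0.43] -402.2 [-0.3, 0.39] -412.2 [-0.36, 0.33] -422.2 [-0.41, 0.26] -432.2 [-0.45, 0.19]
```

Emit:
drive_tool([
  [[0,0,0],[0,-0.48,0.08],1.0],
  [[0,0,0],[0,-0.49,-0.02],1.0],
  [[0,0,0],[0,-0.48,-0.08],1.0],
  [[0,0,0],[0,-0.47,-0.14],1.0],
  [[0,0,0],[0,-0.43,-0.22],1.0],
])

```text
clock: 13.0
tool_pos: [0.5871, -0.1653, 0.0908]
eef_rot: [0.702, 0.083, -0.702, 0.084]
contact_force: [1.4, -3.6, -0.4]
opening: 0.15
```

```bash
python3 c.py
python3 - <<'E'
import numpy as np
from scipy.optimize import least_squares as L
P=np.array([[.5989,-.1983],[.6269,-.1495],[.6397,-.1853],[.6397,-.185],[.59,-.1901],[.6384,-.1876]])
print(L(lambda a:np.hypot(*(P-a).T)-.028,[.6145,-.1733]).x)
E
```

```text
t13.00 [ 0.5871 -0.1653  0.0908] r 0.0285 phi 240.2 F [ 1.4 -3.6 -0.4] Frad -2.3 Ftan(resist) 3.1 op 1.33
[ 0.61368569 -0.17451727]
```

Emit:
drive_tool([
  [[0,0,0],[0,-0.39,-0.3],1.0],
  [[0,0,0],[0,-0.33,-0.36],1.0],
  [[0,0,0],[0,-0.26,-0.41],1.0],
])

```text
clock: 13.25
tool_pos: [0.5953, -0.1532, 0.0908]
eef_rot: [0.702, 0.083, -0.702, 0.084]
contact_force: [1.2, -5.3, -0.7]
opening: 0.151
```

```bash
python3 c.py x .6137,-.1745
```

```text
t13.25 [ 0.5953 -0.1532  0.0908] r 0.0282 phi 207.2 F [ 1.2 -5.3 -0.7] Frad -4.7 Ftan(resist) 2.6 op 1.33
```

Emit:
drive_tool([
  [[0,0,0],[0,-0.19,-0.45],1.0],
  [[0,0,0],[0,-0.11,-0.48],1.0],
])

```text
clock: 13.42
tool_pos: [0.6032, -0.1484, 0.0908]
eef_rot: [-0.702, -0.083, 0.703, -0.084]
contact_force: [-0.5, -5.7, 1.7]
opening: 0.147
```

```bash
python3 c.py x .6137,-.1745
```

```text
t13.42 [ 0.6032 -0.1484  0.0908] r 0.0281 phi 188.3 F [-0.5 -5.7  1.7] Frad -5.1 Ftan(resist) 2.6 op 1.30
```

Emit:
drive_tool([
  [[0,0,0],[0,-0.02,-0.49],1.0],
  [[0,0,0],[0,0.06,-0.48],1.0],
])

```text
clock: 13.58
tool_pos: [0.6117, -0.1465, 0.0907]
eef_rot: [-0.701, -0.083, 0.703, -0.084]
contact_force: [-3.4, -5.0, 3.3]
opening: 0.147
```

```bash
python3 c.py x .6137,-.1745
```

```text
t13.58 [ 0.6117 -0.1465  0.0907] r 0.0281 phi 170.5 F [-3.4 -5.   3.3] Frad -4.7 Ftan(resist) 3.7 op 1.30
```

Emit:
drive_tool([
  [[0,0,0],[0,0.14,-0.47],1.0],
  [[0,0,0],[0,0.22,-0.43],1.0],
])

```text
clock: 13.75
tool_pos: [0.62, -0.1471, 0.0907]
eef_rot: [-0.7, -0.084, 0.704, -0.083]
contact_force: [-4.9, -3.3, 8.0]
opening: 0.147
```

```bash
python3 c.py x .6137,-.1745
```

```text
t13.75 [ 0.62   -0.1471  0.0907] r 0.0281 phi 153.4 F [-4.9 -3.3  8. ] Frad -4.3 Ftan(resist) 4.0 op 1.30
```

Emit:
drive_tool([
  [[0,0,0],[0,0.3,-0.39],1.0],
])

```text
clock: 13.83
tool_pos: [0.624, -0.1484, 0.0907]
eef_rot: [-0.7, -0.084, 0.705, -0.083]
contact_force: [-6.8, -0.4, 8.5]
opening: 0.149
```

```bash
python3 c.py x .6137,-.1745
python3 - <<'E'
from plant import r
from h import *
t=shot(r,'top','t7')['color'][:,:,::-1]; d=shot(r,'scene','s7')['color'][:,:,::-1]
cv2.imwrite('pics/c7.png',np.hstack([cv2.resize(t[185:255,220:290],(400,400),interpolation=3),cv2.resize(d[210:270,285:345],(400,400),interpolation=3)]))
E
python3 c.py x .6137,-.1745
```

```text
t13.83 [ 0.624  -0.1484  0.0907] r 0.0280 phi 144.9 F [-6.8 -0.4  8.5] Frad -2.9 Ftan(resist) 6.2 op 1.31
t13.93 [ 0.6247 -0.1487  0.0907] r 0.0280 phi 143.2 F [-4.6 -1.6  5.9] Frad -3.3 Ftan(resist) 3.6 op 1.31
```

View pics/c7.png

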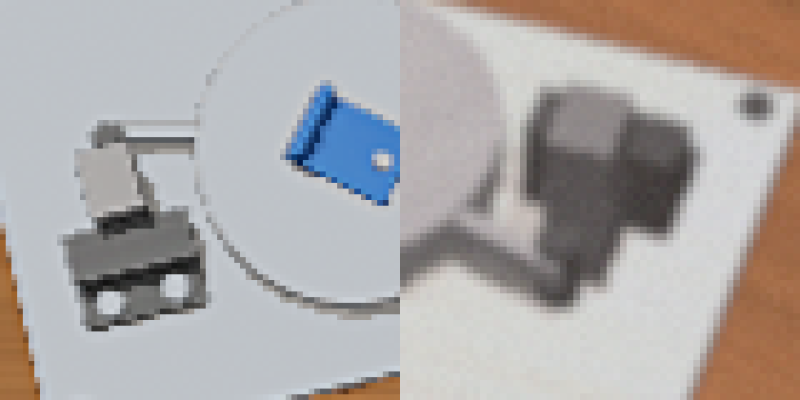

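Run:
```python
from h import *
d=load('t7'); W=lambda u,v,z: at(d,220+u*.175-.4,185+v*.175-.4,z)
X=np.array([np.cos(np.radians(13.6)),np.sin(np.radians(13.6)),0]);Y=np.array([-X[1],X[0],0]);s=np.array([.5333,.0745,0])
for n,p in dict(sl=(90,217,.082),sr=(133,210,.082),tl=(76,151,.082),tr=(120,144,.082),pl=(62,240,.04),pr=(195,210,.04),nose=(106,130,.044)).items():
    w=W(*p); print(n,((w-s)@X*1e3).round(1),((w-s)@Y*1e3).round(1))
```

```text
sl -7.7 12.4
sr -9.0 -6.1
tl 21.4 11.9
tr 20.0 -7.0
pl -9.1 28.5
pr -9.7 -31.6
nose 33.6 -1.4
```

Emit:
drive_tool([
  [[0,0,0],[0,0.06,-0.08],1.0],
  [[0,0,0],[0,0.06,-0.08],1.0],
])

```text
clock: 14.1
tool_pos: [0.6252, -0.1489, 0.0906]
eef_rot: [-0.699, -0.085, 0.705, -0.083]
contact_force: [-8.0, -1.3, 8.7]
opening: 0.145
```

```bash
python3 c.py x .6137,-.1745
```

```text
t14.10 [ 0.6252 -0.1489  0.0906] r 0.0281 phi 142.2 F [-8.  -1.3  8.7] Frad -4.5 Ftan(resist) 6.8 op 1.28
```

The slow step reads 6.8 N against about 2.6 N before, and the grip barely moved, so that is a good nip. Letting go.

Emit:
drive_tool([
  [[0,0,0],[0,-0.1,0.15],1.0],
  [[0,0,0],[0,0,0],3.0],
  [[0,0,0],[0,0,0],4.0],
  [[0,0,0],[0,0,0],4.0],
  [[0,0,0],[0,0,0],4.0],
  [[0,0,0],[-1.5,0,0],4.0],
  [[0,0,0],[-2.5,0,0],4.0],
  [[0,0,0],[-3.0,0,0],4.0],
  [[0,0,0],[-3.0,0,0],4.0],
  [[0,0,0],[-2.0,0,0],4.0],
  [[0,0,0],[0,0,0],4.0],
  [[0,0,0],[0,0,0],4.0],
])

```text
clock: 15.1
tool_pos: [0.6278, -0.1491, 0.2118]
eef_rot: [0.703, 0.084, -0.701, 0.084]
contact_force: [0.3, -0.2, -0.7]
opening: 0.456
```

```bash
python3 c.py x .6137,-.1745
python3 - <<'E'
from plant import r
from h import *
t=shot(r,'top','t8')['color'][:,:,::-1]; d=shot(r,'scene','s8')['color'][:,:,::-1]
cv2.imwrite('pics/c8.png',np.hstack([cv2.resize(t[140:270,100:230+100][:, :],(400,226),interpolation=3),cv2.resize(d[190:320,170:400],(400,226),interpolation=3)]))
a=load('t7')['color'].astype(int)[185:255,220:290]; b=load('t8')['color'].astype(int)[185:255,220:290]
print('changed px around spacer vs nip',(abs(a-b).max(2)>25).sum())
E
```

```text
t15.10 [ 0.6278 -0.1491  0.2118] r 0.0291 phi 137.3 F [ 0.3 -0.2 -0.7] Frad -0.0 Ftan(resist) -0.4 op 4.02
changed px around spacer vs nip 39
```

View pics/c8.png

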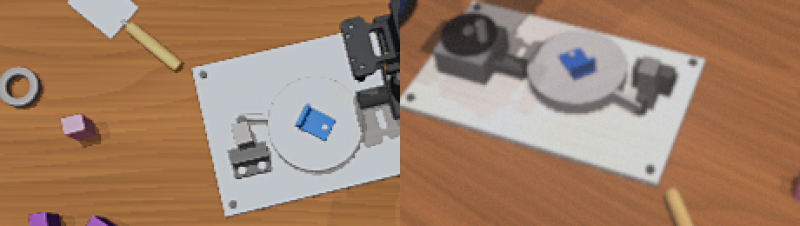

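The spacer stands upright between nose and post, unmoved after letting go, and the gripper is clear.

```bash
python3 -c "
from plant import r
print(r.finish_job())"
```

```text
the job is handed in; nothing more can be done
None
```

I stood the grey spacer upright on the base plate about 15 mm to the +x side of the seat point and let go. I then pinched the crank grip and wound it clockwise about 2.75 turns, until the arm pressed the spacer against the post. I let go, raised the gripper clear and handed the job in at about 15 s; `finish_job` gives no verdict.

**Nip force:** The load at the grip while moving rose from about 2.6 N to 6.8 N on a slow final step. The grip moved only about 0.5 mm for the 2 mm commanded. That is roughly 25 N on the spacer, slightly above the 20 N aim and under the 40 N limit. About 16 N should remain after letting go. Both spacer figures are inferred from the grip load, which is noisy by about ±0.5 N; a reading with the arm held still gave only 3.6 N.

**Last checks:**
- **Spacer:** It is upright, and hardly changed in the top view after I let go. Its centre is about 6 mm to the +x side of the seat point. Measured at the nip, its face was within about 1 mm of the post, which is within the measuring error.
- **Gripper:** It is clear of the crank and reads no contact force.
- **Bystanders:** I never worked near them. The scraper and collar were in the last picture and looked unmoved. The spool was only partly in view and the glue bottle not at all.

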